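# Set a strap against the stop of a drill jig and clamp it

### The arm

A 6-joint arm with a two-finger parallel gripper is mounted at the origin on the work surface. World frame = base frame: x ahead of the robot, y to its left, z up, the work surface at z = 0. Lengths are in m, angles in rad, forces in N, time in s.
With the tool pointing down it reaches from about 0.275 to 1 m from the base axis. Payload 8.4 kg.
Tool frame: the origin (TCP) lies midway between the tips of the shut fingers; the grasp point (between the pads) lies 19 mm behind it; z points along the fingers, x is the direction in which the jaws open and shut, and the axes are right-handed (so a half turn about z gives the same grasp; the last joint's range is limited). The gripper opens to 85 mm and grips with 20 to 120 N. Pads are 22 mm wide; open, the fingers measure 114 mm over their backs; the gripper's body (76 mm by 85 mm) begins 54 mm behind the grasp point. The pads swing forward as they close: fully open they stand 13 mm farther back than shut.
Start: joints at [-1.238, 0.353, 1.633, -0, 1.155, -0.002], TCP at [0.205, -0.59, 0.231] pointing down, gripper open.
Joint ranges: [-2.63, 2.63], [-0.92, 2.1], [0.06, 2.66], [-1.3, 4.44], [0, 2.69], [-3.02, 3.02]. Speed limits (rad/s): [2.22, 2.22, 2.79, 3.14, 3.14, 3.14].

### API

Orientations are given as a unit quaternion [w, x, y, z].
In Python, from rig import ctrl gives the robot as it stands.
- The arm moves only by the tool play_rows, never from a script. Its argument "series" is a list of rows, each an object of numbers: "fingers": the gripper's target within -1 to 1 (fully open at 1, half-way at 0, shut at -1); "tx", "ty", "tz": the shift along the tool's x, y, z in units of 50 mm (1.0 is 50 mm); "twist": the turn about the tool's z in units of 5 degrees (1.0 is 5 degrees). A call has 1 to 12 rows; each row is the pose to reach, as a shift and turn from the pose measured when the call began, along the tool's axes at that moment; what a row does not reach only later rows make up. A row lasts 1/8 s, in which the tool goes at most 62.5 mm and 10.7 degrees, less where a joint would pass 70% of its speed; a pose out of reach is approached as far as the arm can. A call with a gripper value outside its range is refused whole. The fingers move at their own pace and stop on an object; "force" is the grip in N (left out, the last holds). Time passes only in rows, so rows that repeat a pose let the fingers close. It gives the time, the measured TCP pose, the force and the opening at its end, in the units of the state.
- ctrl.get_obs(): the state, without advancing time (a new reading comes with each control period).
- ctrl.camera(name): name is "scene" or "top"; returns the picture (384x512x3 uint8, red, green, blue); there is no depth.
- ctrl.camera_params(name): a dict with "mtx" (3x3 intrinsics, pixels), "distortion" ([k1, k2, p1, p2, k3] as OpenCV has them; the pictures are not rectified), "view" (4x4, takes a point from world to camera coordinates). Camera axes: x right, y down, z forward; pixel columns grow to the right and rows downward; lengths in m; the calibration is good to about 2 mm. A picture is of the moment at which its call begins. camera_params takes no time and is no camera call.
- ctrl.hand_in(): hands the job in, once; it reports no verdict.
The state is a dict: "t": time; "qpos": joint angles; "joint_vel": joint speeds; "joint_torque": joint torques, N m; "tcp_pos": TCP position; "orientation": TCP orientation; "contact_force": force on the tool from outside, world axes, zero at the start; "wrist_torque": the same for the moment, N m; "opening": finger opening in m.
Only numpy, scipy, OpenCV 4.12 (cv2) and the standard library are available. Lean on these libraries where they do the work, as an engineer would, in place of code of your own. Each camera call takes 0.05 s, during which the arm holds its last target. There are 200 camera calls.

### The job

Get the steel strap ready for drilling: swing it on its locating pin by pushing its free end until it rests firmly against the head of the stop screw, gently enough not to shift the screw. Then press the toggle clamp's handle down until it locks over centre, so that the strap is held flat against the stop, and leave everything else on the bench where it is.

Things in the scene. Friction and masses are not known exactly. Their poses are not given: they have to be found in the camera images.
- jig: Drill jig bolted to the bench; it varies in place and yaw. Aluminium base plate 15 mm thick. Origin on the bench surface, z up. In jig coordinates (mm): plate x -80..100, y -120..160; pin at (0, 130); stop block at (61, -100); toggle clamp at y -20 on the +x side, its fixed bracket at x 40..96 up to 67 mm above the bench. When home the strap lies along jig y, within 5 degrees.
- pivot_pin (a point): Top of the fixed locating pin, 8 mm across, 40 mm above the bench, which passes through the strap's hole.
- bush_plate (a point): Centre of the top of the jig's bush plate, a bridge over the strap: 102 mm along jig x (jig x -60..42), 44 mm along y (jig y 38..82), top 59 mm and its drill bushes 64 mm above the bench. The strap moves freely below it between its two legs.
- strap: Plain steel flat bar 310 x 36 x 8 mm, about 0.7 kg, hooked by its 9 mm hole on the locating pin, lying loose on the jig's rests: underside 21 mm, top 29 mm above the bench. Origin: hole centre, underside; the bar runs along its own -y to the free end 295 mm away. At the start the free end is swung 8 to 14 degrees from jig y, to the jig's -x side.
- strap_end (a point): Point inside the strap on its centre line, mid-thickness (25 mm above the bench), 270 mm from the hole, 25 mm short of the free end: a good place to push its -x edge (18 mm away). Out there the strap overhangs the base plate, with only the bench below it. It slides with 1 to 4 N pushed here.
- stop: Stop block on the jig, 22 x 24 x 24 mm, axes as the jig's; origin under its centre, 15 mm above the bench. A stop screw runs through it along jig x, its 17 mm hexagon head facing the strap 25 mm above the bench. The head's face was set by hand and is not reported: 27 to 59 mm from the origin towards -x. Seat the strap on it with 3 to 8 N: its thin lock nut slips at 12 N.
- clamp (a joint): Handle of the toggle clamp, rad: 0 open (handle raised 1.10 rad from level, hold-down arm upright), 1.00 dead centre, 1.06 fully down on its own stop, locked (handle level within 0.05 rad). It stays where it is left. Pushed along its arc it takes under 6 N. The arm and its rubber foot follow it down onto the strap and draw it very slightly to the stop.
- clamp_grip (a point): Point on the centre line of the handle's black grip (17 mm thick), 60 mm from the handle's hinge; the grip spans 36 to 92 mm from it. The hinge is at jig (80, -20), 60 mm above the bench. Open, this point is at about jig (107, -20), 113 mm above the bench; it swings down and to +x to about (140, -20), 62 mm above it when locked; push along that arc, as rubber fingertips hardly slip on the grip.
- clamp_foot: Sprung rubber foot, 14 mm across, of the clamp's hold-down arm; its origin lies on the arm's hinge, at jig (55, -20), 50 mm above the bench. When the clamp is locked it presses on the strap's top at about jig (0, -20) with some 15 N; open, it stands up to 110 mm above the bench.
- spare_strap: Bystander: a second strap like the first, lying flat on the bench beside the jig, past its pin end, along jig x; origin at its hole.
- spanner: Bystander: steel spanner 180 mm long, under 25 mm high, lying on the bench behind the jig (its +x side), along jig y; origin under its centre.
- socket_a: Bystander: grey surface socket box, 70 x 70 x 57 mm, origin under its centre.
- socket_b: Bystander: grey surface socket box like the other.
- contactor: Bystander: white rail-mount switching device, 66 x 36 x 66 mm, origin under its centre.
- screwdriver: Bystander: screwdriver 200 mm long, 26 mm thick, lying to the right of the jig; origin under its centre.
- loose_bush: Bystander: loose drill bush, 20 mm across, 16 mm high, standing on the jig's base plate (15 mm above the bench) on the +x side near the pin.
- screw_tray: Bystander: open plastic tray of screws, 150 x 100 x 35 mm, origin under its centre.

How it is judged:
By the outcome, as a careful person would: the job done as asked, in the order asked, and still so for the second after the job is handed in, with the robot touching nothing.
It also fails if it takes over 54 s, if anything falls off the work surface, if the arm or the gripper's body presses on something with over 40 N, if the wrist force passes 120 N, or if a joint passes its speed limit or range.

## Working session

There is one attempt and no reset: what is moved stays moved. The work goes in short steps, Python scripts to look and compute and a tool call to move; the robot and the scene stay as the last step left them, time stands still between calls to the robot, and variables do not carry over. Pictures are saved under pics/ and viewed, about 8 in all and at most 12, crops included, and the job is handed in when it is done.

Besides the shell and the picture viewer there is one more tool, called after "Request:" by a JSON object that holds its "name" and its "arguments". play_rows: Moves the arm, as the interface text tells. Its arguments: {"type":"object","properties":{"series":{"type":"array"},"force":{"type":"number"}},"required":["series"]}

```bash
mkdir -p pics
python3 - <<'E'
from rig import ctrl
import cv2,json
for n in("scene","top"):
    im=ctrl.camera(n); cv2.imwrite(f"pics/{n}0.png",cv2.resize(im[...,::-1],None,fx=1.5,fy=1.5,interpolation=cv2.INTER_CUBIC)); cv2.imwrite(f"pics/raw_{n}.png",im[...,::-1])
    print(n,ctrl.camera_params(n))
print(ctrl.get_obs())
E
```

```text
scene {'mtx': array([[374.75068903,   0.        , 251.97756304],
       [  0.        , 374.75068903, 192.18066962],
       [  0.        ,   0.        ,   1.        ]]), 'distortion': array([0.02943816, 0.        , 0.        , 0.        , 0.        ]), 'view': array([[ 0.12788988,  0.9917862 ,  0.00207634, -0.04991076],
       [ 0.57199484, -0.07204758, -0.81708693, -0.24491321],
       [-0.81022594,  0.10568481, -0.57651075,  1.61814943],
       [ 0.        ,  0.        ,  0.        ,  1.        ]])}
top {'mtx': array([[394.02871625,   0.        , 252.6092334 ],
       [  0.        , 394.02871625, 193.18759886],
       [  0.        ,   0.        ,   1.        ]]), 'distortion': array([-0.13760714,  0.        ,  0.        ,  0.        ,  0.        ]), 'view': array([[-9.15326519e-03, -9.99955940e-01, -2.08225899e-03,
        -2.14948904e-02],
       [-9.93706547e-01,  9.32850399e-03, -1.11625610e-01,
         5.47015812e-01],
       [ 1.11640116e-01,  1.04741558e-03, -9.93748151e-01,
         1.09488993e+00],
       [ 0.00000000e+00,  0.00000000e+00,  0.00000000e+00,
         1.00000000e+00]])}
{'t': 0.1, 'qpos': array([-1.23838157e+00,  3.53605752e-01,  1.63406607e+00,  2.61170883e-05,
        1.15521243e+00, -2.42680532e-03]), 'joint_vel': array([ 2.20955945e-04, -2.10177929e-03, -1.88703722e-03, -2.94610185e-03,
        9.56448389e-05, -4.93370800e-04]), 'joint_torque': array([ 1.69874288e-04, -6.06356621e+01, -3.42820466e+01,  4.24077029e-05,
        4.14559938e-03, -1.16718650e-05]), 'tcp_pos': array([ 0.20523647, -0.58987859,  0.23061729]), 'orientation': array([-3.85159707e-04,  8.15048774e-01, -5.79391990e-01, -5.18503155e-04]), 'contact_force': array([ 0.83391355, -0.1297902 , -0.89914682]), 'wrist_torque': array([0.01194485, 0.01251974, 0.02964936]), 'opening': 0.0854268033522307}
```

View pics/top0.png

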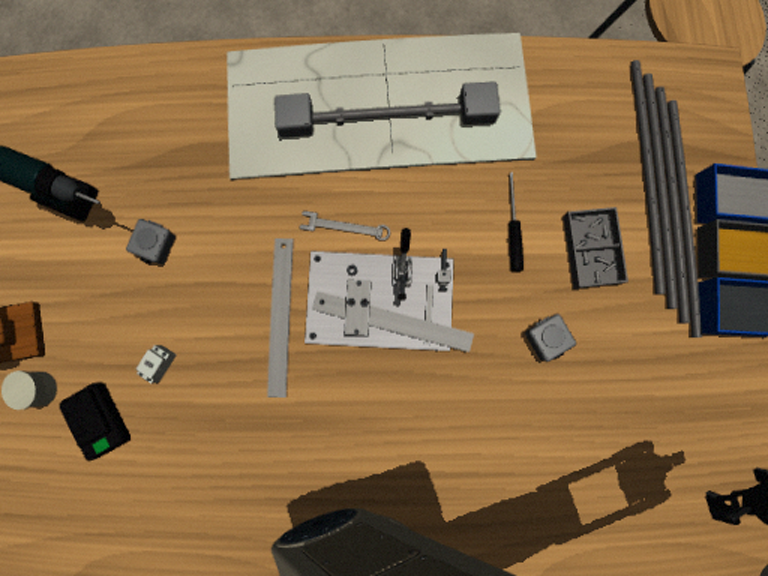

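View pics/scene0.png

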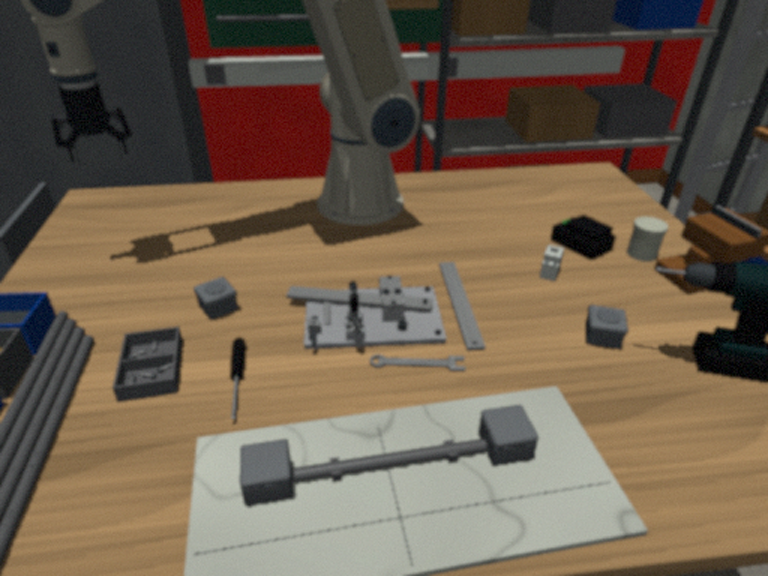

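The top view (1.5x) shows the jig plate with corners near (311,253), (453,259), (449,350) and (305,343). The pin is at (320,301), the strap's free end at about (472,340), the clamp at (402,265) and the stop at (444,270). Next I'll measure the plate and the strap.

```bash
cat > h.py <<'E'
import numpy as np,cv2
from rig import ctrl
def ray(n,uv,z):
    p=ctrl.camera_params(n);V=p['view'];R=V[:3,:3];c=-R.T@V[:3,3]
    x=cv2.undistortPoints(np.array(uv,float).reshape(-1,1,2),p['mtx'],p['distortion'])[:,0]
    d=np.c_[x,np.ones(len(x))]@R
    return c+d*((z-c[2])/d[:,2])[:,None]
def proj(n,P):
    p=ctrl.camera_params(n);V=p['view']
    return cv2.projectPoints(np.array(P,float),cv2.Rodrigues(V[:3,:3])[0],V[:3,3],p['mtx'],p['distortion'])[0][:,0]
E
python3 - <<'E'
from h import *
im=cv2.imread('pics/raw_top.png')
hsv=cv2.cvtColor(im,cv2.COLOR_BGR2HSV)
m=((hsv[...,1]<45)&(hsv[...,2]>100)).astype(np.uint8)*255
m[:155]=0;m[245:]=0;m[:,:196]=0;m[:,325:]=0
m=cv2.morphologyEx(m,cv2.MORPH_CLOSE,np.ones((5,5)))
c=max(cv2.findContours(m,0,cv2.CHAIN_APPROX_NONE)[0],key=cv2.contourArea)
print(cv2.minAreaRect(c))
# plate edges from initial guess corners: subpixel gradient along normals
g=cv2.GaussianBlur(hsv[...,1].astype(np.float32),(3,3),0)
def edge(p,q,lo=.1,hi=.9,w=4):
    p,q=np.array(p,float),np.array(q,float);d=(q-p)/np.linalg.norm(q-p);n=np.array([-d[1],d[0]])
    out=[];s=np.arange(-w,w+.1,.25)
    for t in np.linspace(lo,hi,40):
        a=p+(q-p)*t; X=(a+s[:,None]*n).astype(np.float32)
        v=cv2.remap(g,X[:,:1],X[:,1:],1)[:,0]; gr=abs(np.gradient(v)); 
        if gr.max()>4: out.append(a+s[gr.argmax()]*n)
    return np.array(out)
C=np.array([(311,253),(453,259),(449,350),(305,343)])/1.5
def fit(P):
    return cv2.fitLine(P[:,:2].astype(np.float32),cv2.DIST_HUBER,0,1e-4,1e-4).ravel()
for i,(lo,hi) in enumerate([(.05,.55),(.1,.6),(.1,.75),(.1,.9)]):
    P=ray('top',edge(C[i],C[(i+1)%4],lo,hi),.015); l=fit(P);print('plate',i,len(P),l, np.degrees(np.arctan2(l[1],l[0])))
for z,uvs in((.015,C),(.029,np.array([(476,333),(470,352)])/1.5),(.04,[[320/1.5,301/1.5]]),(.064,np.array([(353,302),(365,302),(350,279),(350,336)])/1.5)): print(z,ray('top',uvs,z).round(4).tolist())
cv2.imwrite('pics/crop0.png',cv2.resize(im[155:245,196:326],None,fx=6,fy=6,interpolation=cv2.INTER_CUBIC))
cv2.imwrite('pics/mask.png',m)
E
```

```text
((260.20574951171875, 200.3852996826172), (111.71044921875, 61.97258377075195), 2.862405300140381)
plate 0 40 [0.06481697 0.99789715 0.6212215  0.00985641] 86.28365
plate 1 40 [ 0.9983027  -0.05823816  0.55540943 -0.16808277] -3.3386896
plate 2 40 [ 0.06393796  0.9979539   0.4381682  -0.03792518] 86.33412
plate 3 40 [ 0.9980613  -0.0622383   0.54491353  0.11212996] -3.568298
0.015 [[0.6219, 0.1052, 0.015], [0.6075, -0.1713, 0.015], [0.4313, -0.1597, 0.015], [0.4472, 0.1162, 0.015]]
0.029 [[0.4626, -0.2102, 0.029], [0.4268, -0.1979, 0.029]]
0.04 [[0.5255, 0.0848, 0.04]]
0.064 [[0.5208, 0.0214, 0.064], [0.5206, -0.0007, 0.064], [0.5636, 0.0268, 0.064], [0.4583, 0.0272, 0.064]]
```

View pics/crop0.png

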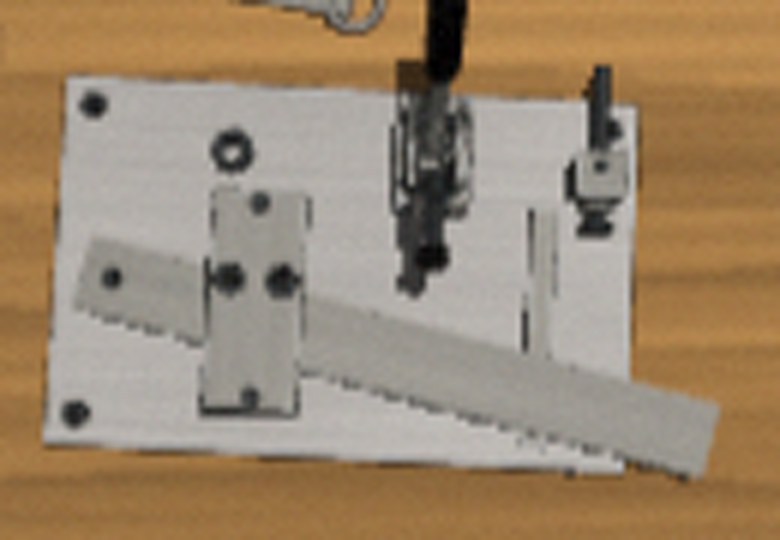

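The crop shows the pin at (111,277), the strap's free-end corners at (718,405) and (690,478), the screw head's face at about (595,236) and the grip at (445,40). Next I'll convert the jig frame and targets to tool-axis shifts.

```bash
cat >> h.py <<'E'
a=np.radians(-3.6); xh=np.array([np.cos(a),np.sin(a)]); yh=np.array([-np.sin(a),np.cos(a)])
c=np.array([(.6212215,.00985641),(.4381682,-.03792518),(.55540943,-.16808277),(.54491353,.11212996)])
O=((c[:2]@xh).mean()-.01)*xh+((c[2:]@yh).mean()-.02)*yh
def W(x,y): return O+x/1e3*xh+y/1e3*yh
def J(P): d=np.asarray(P)[...,:2]-O; return np.stack([d@xh,d@yh],-1)*1e3
def cr(x,y): return [[196+(x+.5)/6-.5,155+(y+.5)/6-.5]]
def mv(target,tz=None):
    "shift units tx,ty,tz to world xy(z)"
    o=ctrl.get_obs();R=__import__('scipy.spatial.transform',fromlist=['Rotation']).Rotation.from_quat(np.roll(o['orientation'],-1)).as_matrix()
    return (R.T@(np.array([*target,tz])-o['tcp_pos'])/.05).round(3)
def state():
    from scipy.spatial.transform import Rotation as Q
    o=ctrl.get_obs();R=Q.from_quat(np.roll(o['orientation'],-1)).as_matrix();F=o['contact_force']
    print('t',o['t'],'jig tcp',J(o['tcp_pos']).round(1),'z',round(o['tcp_pos'][2]*1e3,1),'tool-y vs jig x deg',np.degrees(np.arctan2(*(-R[:2,1]@np.c_[yh,xh]))).round(2),'F jig',(F[:2]@np.c_[xh,yh]).round(2),F[2].round(2),'open',o['opening'])
E
python3 - <<'E'
from h import *
print('O',O)
print('pin',J(ray('top',cr(111,277),.04)))
for n,p,z in(('end+',(718,405),.029),('end-',(690,478),.029),('head',(595,236),.030),('bushes',(229,278),.064),('bushes',(283,281),.064),('clamp tip',(410,280),.11),('stopblk top L',(578,160),.039),('stopblk R',(628,200),.039)):
    print(n,J(ray('top',cr(*p),z)))
state()
print(J(ray('top',cr(445,60),.113)))
E
```

```text
O [ 0.51766577 -0.04597149]
pin [[ -0.53809917 128.86652835]]
end+ [[ -45.13684893 -161.39058468]]
end- [[ -80.32391399 -149.44799041]]
head [[ 32.26372747 -99.31160826]]
bushes [[-0.16213002 71.86800851]]
bushes [[-0.21199292 46.92153201]]
clamp tip [[ -0.89716146 -10.49608797]]
stopblk top L [[ 67.05765705 -88.83477112]]
stopblk R [[  49.21364259 -113.37273884]]
t 0.1 jig tcp [-277.7 -562.5] z 230.6 tool-y vs jig x deg 22.78 F jig [ 0.84 -0.08] -0.9 open 0.0854268033522307
[[ 97.80952505 -21.04947879]]
```

Run:
```python
from h import *
print(mv(W(-115,-130),.15), W(-115,-130))
```

```text
[-6.712 -6.349  1.621] [ 0.39472992 -0.16849406]
```

Request:
{"name": "play_rows", "arguments": {"series": [{"fingers": -1,"tx": -1,"ty": -0.95,"tz": 0,"twist": 1},{"fingers": -1,"tx": -2,"ty": -1.9,"tz": 0,"twist": 2},{"fingers": -1,"tx": -3,"ty": -2.85,"tz": 0,"twist": 3},{"fingers": -1,"tx": -4,"ty": -3.8,"tz": 0.2,"twist": 4},{"fingers": -1,"tx": -5,"ty": -4.75,"tz": 0.5,"twist": 4.556},{"fingers": -1,"tx": -6,"ty": -5.7,"tz": 1,"twist": 4.556},{"fingers": -1,"tx": -6.712,"ty": -6.349,"tz": 1.62,"twist": 4.556},{"fingers": -1,"tx": -6.712,"ty": -6.349,"tz": 1.62,"twist": 4.556},{"fingers": -1,"tx": -6.712,"ty": -6.349,"tz": 1.62,"twist": 4.556},{"fingers": -1,"tx": -6.712,"ty": -6.349,"tz": 1.62,"twist": 4.556}]}}

```text
t: 1.35
tcp_pos: [0.3948, -0.1689, 0.1502]
orientation: [0.0, -0.685, 0.729, 0.001]
contact_force: [-0.3, 0.5, 0.4]
opening: -0.0001
```

Run:
```python
from h import *
state()
print(mv(W(-115,-130),.019))
```

```text
t 1.35 jig tcp [-114.9 -130.4] z 150.2 tool-y vs jig x deg 0.04 F jig [-0.35  0.43] 0.36 open -0.0001303796033343067
[-0.005 -0.     2.625]
```

Request:
{"name": "play_rows", "arguments": {"series": [{"fingers": -1,"tz": 0.8},{"fingers": -1,"tz": 1.6},{"fingers": -1,"tz": 2.3},{"fingers": -1,"tz": 2.625},{"fingers": -1,"tz": 2.625},{"fingers": -1,"tz": 2.625}]}}

```text
invalid input
```

Run:
```python
from h import *
state()
im=ctrl.camera('scene')[...,::-1]
cv2.imwrite('pics/s1.png',cv2.resize(im[120:260,120:340],None,fx=3.5,fy=3.5,interpolation=cv2.INTER_CUBIC))
```

```text
t 1.35 jig tcp [-114.9 -130.4] z 150.2 tool-y vs jig x deg 0.04 F jig [-0.35  0.43] 0.36 open -0.0001303796033343067
```

View pics/s1.png

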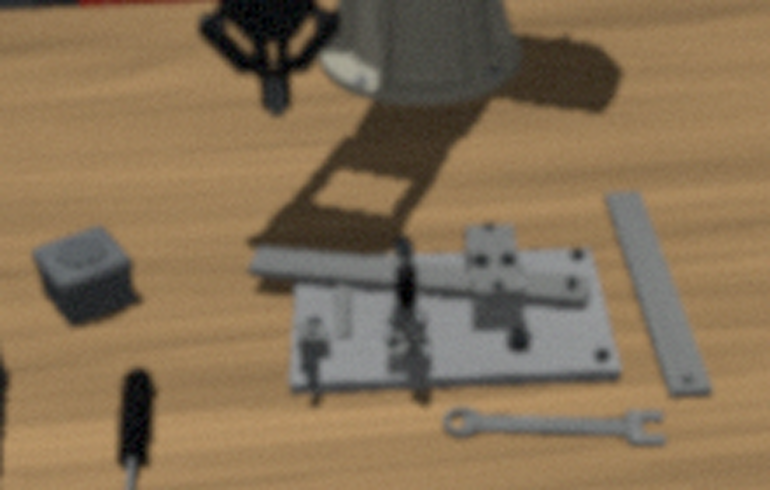

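The move was refused, probably because every key has to be given. The picture shows the shut gripper still above, with its tip at (275,105), and the strap end at (255,260). I'll retry with full rows.

Request:
{"name": "play_rows", "arguments": {"series": [{"fingers": -1,"tx": 0,"ty": 0,"tz": 0.8,"twist": 0},{"fingers": -1,"tx": 0,"ty": 0,"tz": 1.6,"twist": 0},{"fingers": -1,"tx": 0,"ty": 0,"tz": 2.3,"twist": 0},{"fingers": -1,"tx": 0,"ty": 0,"tz": 2.625,"twist": 0},{"fingers": -1,"tx": 0,"ty": 0,"tz": 2.625,"twist": 0},{"fingers": -1,"tx": 0,"ty": 0,"tz": 2.625,"twist": 0}]}}

```text
t: 2.15
tcp_pos: [0.3953, -0.1701, 0.02]
orientation: [0.001, -0.684, 0.729, -0.0]
contact_force: [-0.9, -0.1, -0.3]
opening: 0.0001
```

Run:
```python
from h import *
state()
```

```text
t 2.15 jig tcp [-114.3 -131.6] z 20.0 tool-y vs jig x deg -0.08 F jig [-0.86 -0.11] -0.32 open 0.00010210451332203852
```

Request:
{"name": "play_rows", "arguments": {"series": [{"fingers": -1,"tx": 0.01,"ty": -0.2,"tz": 0.01,"twist": 0},{"fingers": -1,"tx": 0.02,"ty": -0.4,"tz": 0.01,"twist": 0},{"fingers": -1,"tx": 0.04,"ty": -0.56,"tz": 0.01,"twist": 0},{"fingers": -1,"tx": 0.05,"ty": -0.7,"tz": 0.01,"twist": 0},{"fingers": -1,"tx": 0.06,"ty": -0.84,"tz": 0.01,"twist": 0},{"fingers": -1,"tx": 0.07,"ty": -0.98,"tz": 0.01,"twist": 0},{"fingers": -1,"tx": 0.08,"ty": -1.12,"tz": 0.01,"twist": 0},{"fingers": -1,"tx": 0.09,"ty": -1.26,"tz": 0.01,"twist": 0},{"fingers": -1,"tx": 0.1,"ty": -1.36,"tz": 0.01,"twist": 0},{"fingers": -1,"tx": 0.11,"ty": -1.44,"tz": 0.01,"twist": 0},{"fingers": -1,"tx": 0.12,"ty": -1.5,"tz": 0.01,"twist": 0},{"fingers": -1,"tx": 0.12,"ty": -1.5,"tz": 0.01,"twist": 0}]}}

```text
t: 3.65
tcp_pos: [0.4703, -0.1809, 0.0196]
orientation: [0.001, -0.684, 0.729, -0.001]
contact_force: [0.5, -0.2, -0.4]
opening: -0.0002
```

Run:
```python
from h import *
state()
im=ctrl.camera('top')[...,::-1]; state()
cv2.imwrite('pics/t1.png',cv2.resize(im[155:245,196:326],None,fx=6,fy=6,interpolation=cv2.INTER_CUBIC))
```

```text
t 3.65 jig tcp [ -38.8 -137.7] z 19.6 tool-y vs jig x deg -0.08 F jig [ 0.53 -0.21] -0.42 open -0.00023131608374348385
t 3.7 jig tcp [ -38.9 -137.7] z 19.7 tool-y vs jig x deg -0.09 F jig [-0.73 -0.03] 0.24 open -3.810526472642043e-05
```

View pics/t1.png

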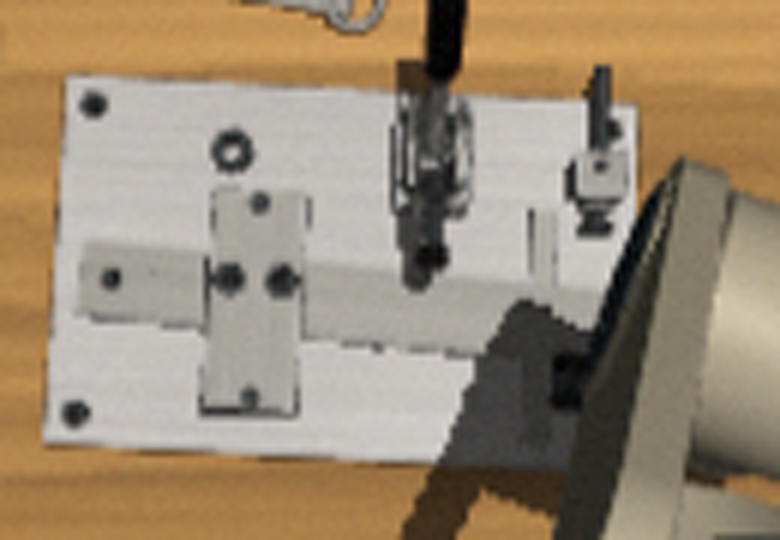

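The strap has swung: its +x edge is at about (600,290) and the head face at (595,236), so roughly 26 mm remains. I'll continue slowly.

Request:
{"name": "play_rows", "arguments": {"series": [{"fingers": -1,"tx": 0,"ty": -0.06,"tz": 0,"twist": 0},{"fingers": -1,"tx": 0,"ty": -0.12,"tz": 0,"twist": 0},{"fingers": -1,"tx": 0,"ty": -0.18,"tz": 0,"twist": 0},{"fingers": -1,"tx": 0,"ty": -0.24,"tz": 0,"twist": 0},{"fingers": -1,"tx": 0,"ty": -0.3,"tz": 0,"twist": 0},{"fingers": -1,"tx": 0,"ty": -0.35,"tz": 0,"twist": 0},{"fingers": -1,"tx": 0,"ty": -0.4,"tz": 0,"twist": 0}]}}

```text
t: 4.58
tcp_pos: [0.4904, -0.1822, 0.0197]
orientation: [0.001, -0.684, 0.729, -0.001]
contact_force: [-2.2, -1.2, -0.5]
opening: 0.0
```

Run:
```python
from h import *
state()
```

```text
t 4.575 jig tcp [ -18.7 -137.7] z 19.7 tool-y vs jig x deg -0.08 F jig [-2.11 -1.3 ] -0.48 open 4.764515800660897e-05
```

Request:
{"name": "play_rows", "arguments": {"series": [{"fingers": -1,"tx": 0,"ty": -0.03,"tz": 0,"twist": 0},{"fingers": -1,"tx": 0,"ty": -0.06,"tz": 0,"twist": 0},{"fingers": -1,"tx": 0,"ty": -0.08,"tz": 0,"twist": 0}]}}

```text
t: 4.95
tcp_pos: [0.4944, -0.1825, 0.0197]
orientation: [0.001, -0.684, 0.729, -0.001]
contact_force: [-2.1, -1.2, -0.5]
opening: -0.0001
```

Request:
{"name": "play_rows", "arguments": {"series": [{"fingers": -1,"tx": 0,"ty": -0.02,"tz": 0,"twist": 0},{"fingers": -1,"tx": 0,"ty": -0.03,"tz": 0,"twist": 0}]}}

```text
t: 5.2
tcp_pos: [0.496, -0.1826, 0.0197]
orientation: [0.001, -0.684, 0.729, -0.001]
contact_force: [-1.7, -1.5, -0.2]
opening: 0.0004
```

Request:
{"name": "play_rows", "arguments": {"series": [{"fingers": -1,"tx": 0,"ty": -0.012,"tz": 0,"twist": 0},{"fingers": -1,"tx": 0,"ty": -0.024,"tz": 0,"twist": 0}]}}

```text
t: 5.45
tcp_pos: [0.4972, -0.1827, 0.0197]
orientation: [0.001, -0.684, 0.729, -0.001]
contact_force: [-2.2, -1.2, -0.5]
opening: -0.0
```

Request:
{"name": "play_rows", "arguments": {"series": [{"fingers": -1,"tx": 0,"ty": -0.012,"tz": 0,"twist": 0},{"fingers": -1,"tx": 0,"ty": -0.012,"tz": 0,"twist": 0}]}}

```text
t: 5.7
tcp_pos: [0.4979, -0.1827, 0.0197]
orientation: [0.001, -0.684, 0.729, -0.001]
contact_force: [-1.8, -1.4, -0.7]
opening: -0.0002
```

Request:
{"name": "play_rows", "arguments": {"series": [{"fingers": -1,"tx": 0,"ty": -0.012,"tz": 0,"twist": 0},{"fingers": -1,"tx": 0,"ty": -0.012,"tz": 0,"twist": 0}]}}

```text
t: 5.95
tcp_pos: [0.4986, -0.1827, 0.0197]
orientation: [0.001, -0.684, 0.729, -0.001]
contact_force: [-1.2, -1.4, -1.3]
opening: -0.0
```

Run:
```python
from h import *
state()
im=ctrl.camera('top')[...,::-1]
cv2.imwrite('pics/t2.png',cv2.resize(im[180:215,270:320],None,fx=14,fy=14,interpolation=cv2.INTER_CUBIC))
```

```text
t 5.95 jig tcp [ -10.4 -137.7] z 19.7 tool-y vs jig x deg -0.09 F jig [-1.11 -1.45] -1.28 open -1.0220435266979093e-05
```

View pics/t2.png

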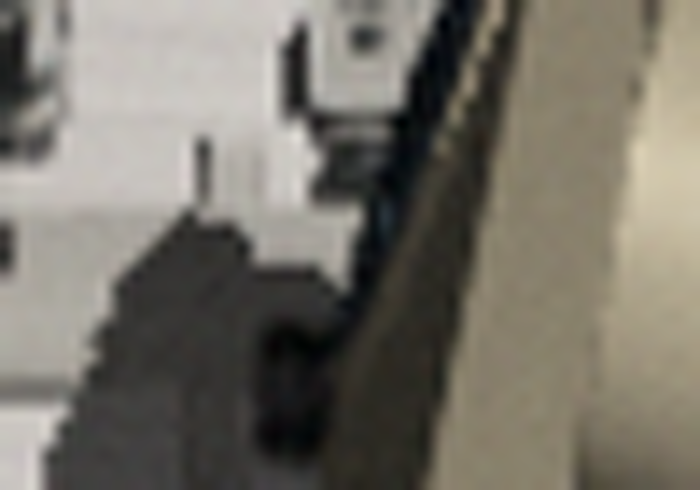

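The strap's edge (y≈205) is almost at the head's face (y≈200), leaving about 1 mm or less. I'll take very small steps now.

Request:
{"name": "play_rows", "arguments": {"series": [{"fingers": -1,"tx": 0,"ty": -0.012,"tz": 0,"twist": 0},{"fingers": -1,"tx": 0,"ty": -0.012,"tz": 0,"twist": 0}]}}

```text
t: 6.25
tcp_pos: [0.4993, -0.1828, 0.0197]
orientation: [0.001, -0.684, 0.729, -0.001]
contact_force: [-2.6, -0.7, -1.2]
opening: 0.0001
```

Request:
{"name": "play_rows", "arguments": {"series": [{"fingers": -1,"tx": 0,"ty": -0.012,"tz": 0,"twist": 0},{"fingers": -1,"tx": 0,"ty": -0.012,"tz": 0,"twist": 0}]}}

```text
t: 6.5
tcp_pos: [0.4999, -0.1828, 0.0197]
orientation: [0.001, -0.684, 0.729, -0.001]
contact_force: [-1.7, -1.3, 0.1]
opening: 0.0002
```

Request:
{"name": "play_rows", "arguments": {"series": [{"fingers": -1,"tx": 0,"ty": -0.012,"tz": 0,"twist": 0},{"fingers": -1,"tx": 0,"ty": -0.012,"tz": 0,"twist": 0}]}}

```text
t: 6.75
tcp_pos: [0.5001, -0.1828, 0.0197]
orientation: [0.001, -0.684, 0.729, -0.0]
contact_force: [-4.4, -1.4, 1.9]
opening: -0.0004
```

Request:
{"name": "play_rows", "arguments": {"series": [{"fingers": -1,"tx": 0,"ty": -0.012,"tz": 0,"twist": 0},{"fingers": -1,"tx": 0,"ty": -0.012,"tz": 0,"twist": 0}]}}

```text
t: 7.0
tcp_pos: [0.5001, -0.1828, 0.0196]
orientation: [0.0, -0.684, 0.729, -0.0]
contact_force: [-5.1, -2.3, 2.7]
opening: -0.0
```

Request:
{"name": "play_rows", "arguments": {"series": [{"fingers": -1,"tx": 0,"ty": -0.01,"tz": 0,"twist": 0},{"fingers": -1,"tx": 0,"ty": -0.01,"tz": 0,"twist": 0}]}}

```text
t: 7.25
tcp_pos: [0.5001, -0.1827, 0.0196]
orientation: [0.0, -0.684, 0.729, 0.0]
contact_force: [-4.4, -3.0, 1.7]
opening: 0.0
```

Request:
{"name": "play_rows", "arguments": {"series": [{"fingers": -1,"tx": 0,"ty": -0.015,"tz": 0,"twist": 0},{"fingers": -1,"tx": 0,"ty": -0.015,"tz": 0,"twist": 0}]}}

```text
t: 7.5
tcp_pos: [0.5001, -0.1828, 0.0196]
orientation: [-0.0, -0.684, 0.729, 0.001]
contact_force: [-6.0, -2.4, 2.5]
opening: 0.0003
```

Run:
```python
from h import *
state()
```

```text
t 7.5 jig tcp [  -8.9 -137.6] z 19.6 tool-y vs jig x deg -0.07 F jig [-5.83 -2.8 ] 2.47 open 0.00026204133758173835
```

Seated: the TCP stopped at a steady x while the push rose to about 6 N. Now I'll retreat and rise.

Request:
{"name": "play_rows", "arguments": {"series": [{"fingers": -1,"tx": 0,"ty": 0.1,"tz": 0,"twist": 0},{"fingers": -1,"tx": 0,"ty": 0.4,"tz": 0,"twist": 0},{"fingers": -1,"tx": 0,"ty": 0.7,"tz": -0.1,"twist": 0},{"fingers": -1,"tx": 0,"ty": 0.7,"tz": -1,"twist": 0},{"fingers": -1,"tx": 0,"ty": 0.7,"tz": -2,"twist": 0},{"fingers": -1,"tx": 0,"ty": 0.7,"tz": -3,"twist": 0},{"fingers": -1,"tx": 0,"ty": 0.7,"tz": -3.2,"twist": 0},{"fingers": -1,"tx": 0,"ty": 0.7,"tz": -3.2,"twist": 0}]}}

```text
t: 8.5
tcp_pos: [0.4651, -0.1806, 0.18]
orientation: [-0.0, -0.684, 0.729, 0.0]
contact_force: [0.7, -0.5, -0.4]
opening: -0.0
```

Run:
```python
from h import *
state()
print(mv(W(78,-20),.18),mv(W(80,-20),.135))
```

```text
t 8.5 jig tcp [ -44.  -137.7] z 180.0 tool-y vs jig x deg -0.08 F jig [ 0.71 -0.42] -0.39 open -1.3988862467013352e-05
[-2.358e+00 -2.437e+00 -1.000e-03] [-2.357 -2.478  0.899]
```

Request:
{"name": "play_rows", "arguments": {"series": [{"fingers": -1,"tx": -0.7,"ty": -0.7,"tz": 0,"twist": 0},{"fingers": -1,"tx": -1.4,"ty": -1.4,"tz": 0,"twist": 0},{"fingers": -1,"tx": -2.1,"ty": -2.1,"tz": 0,"twist": 0},{"fingers": -1,"tx": -2.358,"ty": -2.437,"tz": 0,"twist": 0},{"fingers": -1,"tx": -2.358,"ty": -2.437,"tz": 0,"twist": 0},{"fingers": -1,"tx": -2.358,"ty": -2.437,"tz": 0.5,"twist": 0},{"fingers": -1,"tx": -2.358,"ty": -2.45,"tz": 0.9,"twist": 0},{"fingers": -1,"tx": -2.358,"ty": -2.45,"tz": 0.9,"twist": 0}]}}

```text
t: 9.5
tcp_pos: [0.5922, -0.0717, 0.133]
orientation: [-0.002, -0.684, 0.73, 0.002]
contact_force: [0.6, -1.1, -0.4]
opening: 0.0001
```

Run:
```python
from h import *
state()
t=ctrl.camera('top')[...,::-1];s=ctrl.camera('scene')[...,::-1]
f=lambda i:cv2.resize(i,(780,300),interpolation=cv2.INTER_CUBIC)
cv2.imwrite('pics/c1.png',np.vstack([f(t[150:215,196:365]),f(s[150:240,150:384])]))
# arc table for tcp (s=70)
for th in np.linspace(1.10,-.02,15):
    print(round(th,2),(80+70*np.cos(th)-8.5*np.sin(th)-11).round(1),(60+70*np.sin(th)+8.5*np.cos(th)).round(1))
```

```text
t 9.5 jig tcp [ 76. -21.] z 133.0 tool-y vs jig x deg -0.13 F jig [ 0.72 -1.1 ] -0.43 open 0.00010663011863782951
1.1 93.2 126.2
1.02 98.4 124.1
0.94 103.4 121.5
0.86 108.2 118.6
0.78 112.8 115.3
0.7 117.1 111.6
0.62 121.0 107.6
0.54 124.7 103.3
0.46 128.0 98.7
0.38 130.9 93.9
0.3 133.4 88.8
0.22 135.5 83.6
0.14 137.1 78.2
0.06 138.4 72.7
-0.02 139.2 67.1
```

View pics/c1.png

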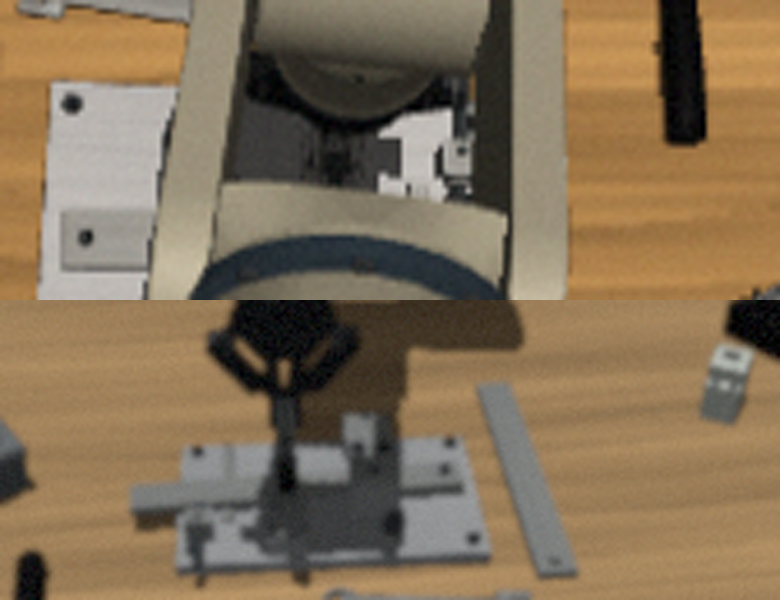

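The scene view shows the fingers directly behind and above the handle grip at (287,400), aligned in y. I'll now push along the arc.

Request:
{"name": "play_rows", "arguments": {"series": [{"fingers": -1,"tx": -0.02,"ty": -0.2,"tz": 0.07,"twist": 0},{"fingers": -1,"tx": -0.02,"ty": -0.344,"tz": 0.136,"twist": 0},{"fingers": -1,"tx": -0.02,"ty": -0.45,"tz": 0.18,"twist": 0},{"fingers": -1,"tx": -0.02,"ty": -0.55,"tz": 0.23,"twist": 0},{"fingers": -1,"tx": -0.02,"ty": -0.645,"tz": 0.29,"twist": 0},{"fingers": -1,"tx": -0.02,"ty": -0.735,"tz": 0.355,"twist": 0}]}}

```text
t: 10.35
tcp_pos: [0.6312, -0.0729, 0.117]
orientation: [-0.0, -0.684, 0.73, 0.001]
contact_force: [-0.8, -0.2, 1.2]
opening: -0.0002
```

Run:
```python
from h import *
state()
```

```text
t 10.35 jig tcp [115.  -19.8] z 117.0 tool-y vs jig x deg -0.12 F jig [-0.75 -0.26] 1.15 open -0.00015786186194959687
```

Request:
{"name": "play_rows", "arguments": {"series": [{"fingers": -1,"tx": 0,"ty": -0.05,"tz": 0.11,"twist": 0},{"fingers": -1,"tx": 0,"ty": -0.12,"tz": 0.2,"twist": 0},{"fingers": -1,"tx": 0,"ty": -0.19,"tz": 0.29,"twist": 0},{"fingers": -1,"tx": 0,"ty": -0.26,"tz": 0.38,"twist": 0},{"fingers": -1,"tx": 0,"ty": -0.32,"tz": 0.48,"twist": 0}]}}

```text
t: 10.98
tcp_pos: [0.6474, -0.074, 0.0927]
orientation: [-0.0, -0.684, 0.73, 0.0]
contact_force: [0.2, 0.4, 0.5]
opening: -0.0004
```

Run:
```python
from h import *
state()
```

```text
t 10.975 jig tcp [131.2 -19.8] z 92.7 tool-y vs jig x deg -0.12 F jig [0.22 0.38] 0.5 open -0.00039791402684144603
```

Request:
{"name": "play_rows", "arguments": {"series": [{"fingers": -1,"tx": 0,"ty": -0.044,"tz": 0.1,"twist": 0},{"fingers": -1,"tx": 0,"ty": -0.086,"tz": 0.21,"twist": 0},{"fingers": -1,"tx": 0,"ty": -0.116,"tz": 0.32,"twist": 0}]}}

```text
t: 11.35
tcp_pos: [0.654, -0.0744, 0.077]
orientation: [0.0, -0.684, 0.73, -0.0]
contact_force: [0.1, -0.1, 3.9]
opening: 0.0002
```

Run:
```python
from h import *
state()
s=ctrl.camera('scene')[...,::-1]
cv2.imwrite('pics/c2.png',cv2.resize(s[150:240,180:300],None,fx=6,fy=6,interpolation=cv2.INTER_CUBIC))
```

```text
t 11.35 jig tcp [137.8 -19.8] z 77.0 tool-y vs jig x deg -0.12 F jig [ 0.05 -0.05] 3.87 open 0.00019014616256875238
```

View pics/c2.png

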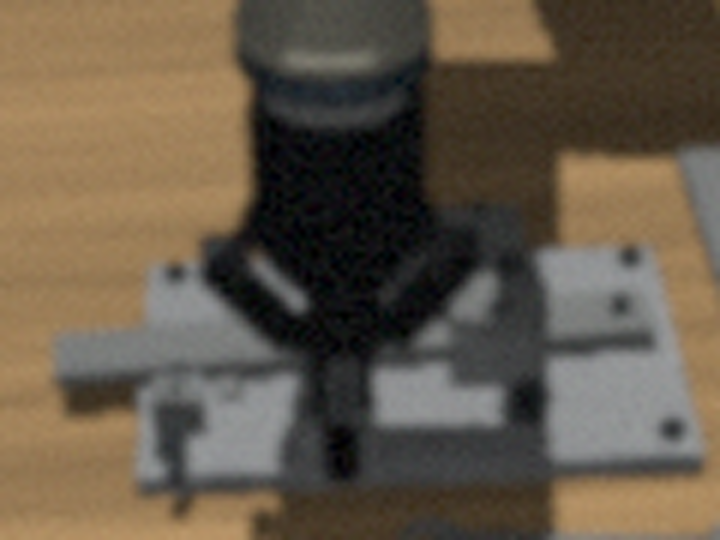

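The handle, seen end-on at (343,455), is nearly level under the fingertips and the load is 4 N. I'll press on through dead centre.

Request:
{"name": "play_rows", "arguments": {"series": [{"fingers": -1,"tx": 0,"ty": -0.01,"tz": 0.05,"twist": 0},{"fingers": -1,"tx": 0,"ty": -0.015,"tz": 0.1,"twist": 0},{"fingers": -1,"tx": 0,"ty": -0.02,"tz": 0.14,"twist": 0}]}}

```text
t: 11.78
tcp_pos: [0.6546, -0.0745, 0.0701]
orientation: [-0.0, -0.684, 0.73, 0.0]
contact_force: [-8.3, 0.2, 23.8]
opening: 0.0001
```

Request:
{"name": "play_rows", "arguments": {"series": [{"fingers": -1,"tx": 0,"ty": 0,"tz": 0.03,"twist": 0},{"fingers": -1,"tx": 0,"ty": 0,"tz": 0.03,"twist": 0}]}}

```text
t: 12.02
tcp_pos: [0.6546, -0.0745, 0.0703]
orientation: [-0.0, -0.684, 0.73, 0.0]
contact_force: [-5.7, 0.3, 17.6]
opening: 0.0002
```

On its hard stop at 18–24 N. Now I'll lift straight off and clear the view.

Request:
{"name": "play_rows", "arguments": {"series": [{"fingers": -1,"tx": 0,"ty": 0,"tz": -0.1,"twist": 0},{"fingers": -1,"tx": 0,"ty": 0,"tz": -0.6,"twist": 0},{"fingers": -1,"tx": 0,"ty": 0,"tz": -1.5,"twist": 0},{"fingers": -1,"tx": 0,"ty": 0,"tz": -2.5,"twist": 0},{"fingers": -1,"tx": 0.8,"ty": 0.8,"tz": -3,"twist": 0},{"fingers": -1,"tx": 1.6,"ty": 1.6,"tz": -3,"twist": 0},{"fingers": -1,"tx": 2.4,"ty": 2.4,"tz": -3,"twist": 0},{"fingers": -1,"tx": 3.2,"ty": 3.2,"tz": -3,"twist": 0},{"fingers": -1,"tx": 4.2,"ty": 4,"tz": -3,"twist": 0},{"fingers": -1,"tx": 5.2,"ty": 4.2,"tz": -3,"twist": 0},{"fingers": -1,"tx": 6.2,"ty": 4.2,"tz": -3,"twist": 0},{"fingers": -1,"tx": 6.2,"ty": 4.2,"tz": -3,"twist": 0}]}}

```text
t: 13.52
tcp_pos: [0.4242, -0.3731, 0.2201]
orientation: [-0.0, -0.683, 0.731, 0.0]
contact_force: [0.8, 1.7, 0.1]
opening: -0.0001
```

Run:
```python
from h import *
state()
t=ctrl.camera('top')[...,::-1];s=ctrl.camera('scene')[...,::-1]
f=lambda i:cv2.resize(i,(780,300) if i is s else None,fx=1,fy=1)
a=cv2.resize(t[140:245,185:335],(480,336),interpolation=2);b=cv2.resize(s[170:250,150:330],(576,256),interpolation=2)
o=np.zeros((592,576,3),np.uint8);o[:336,:480]=a;o[336:]=b
cv2.imwrite('pics/f.png',o)
d=cv2.absdiff(t,cv2.imread('pics/raw_top.png')).max(2)
d[d<40]=0; n,l,st,c=cv2.connectedComponentsWithStats((d>0).astype(np.uint8)); print([s.tolist() for s in st[1:] if s[4]>12])
```

```text
t 13.525 jig tcp [ -72.7 -332.4] z 220.1 tool-y vs jig x deg -0.31 F jig [0.66 1.74] 0.1 open -0.00010416493772071057
[[262, 142, 12, 41, 235], [246, 184, 39, 44, 496], [270, 185, 242, 199, 26531], [453, 189, 6, 16, 64], [301, 194, 17, 14, 226], [288, 206, 12, 2, 23], [217, 208, 13, 5, 30], [288, 216, 12, 8, 70], [288, 219, 28, 17, 248], [164, 301, 75, 83, 1303], [240, 310, 29, 20, 213], [199, 339, 38, 19, 324], [228, 348, 22, 10, 66], [266, 360, 9, 5, 13], [184, 362, 19, 3, 30], [272, 366, 8, 5, 21], [506, 376, 6, 8, 29]]
```

View pics/f.png

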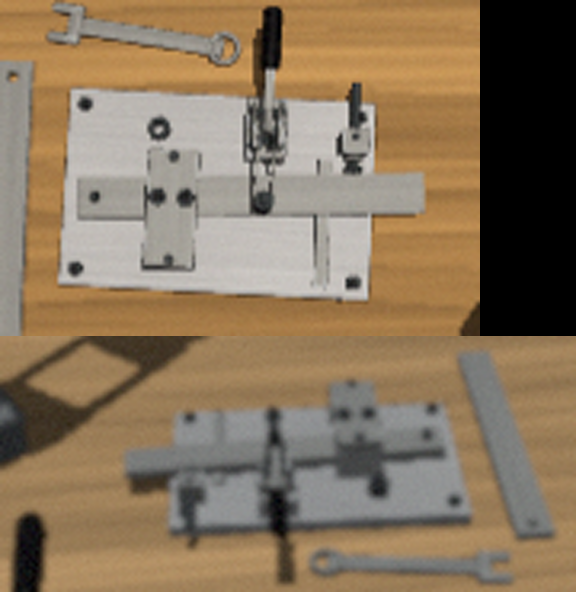

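Run:
```python
from h import *
t=cv2.cvtColor(ctrl.camera('top'),7);r=cv2.imread('pics/raw_top.png',0)
print('now',t[162:202,294:297].mean(1).astype(int).tolist());print('was',r[162:202,294:297].mean(1).astype(int).tolist())
# strap +x edge at y=-100, from plate/strap brightness step either side of the head
for u in(285,289,303,306): print(u,t[186:198,u].tolist())
state()
```

```text
now [159, 162, 157, 138, 85, 77, 53, 53, 53, 50, 53, 54, 52, 54, 55, 54, 51, 69, 119, 139, 94, 117, 160, 158, 165, 149, 82, 102, 52, 55, 50, 59, 108, 159, 159, 160, 159, 163, 164, 164]
was [149, 151, 148, 129, 77, 72, 48, 49, 45, 49, 47, 49, 51, 48, 50, 49, 47, 63, 110, 126, 86, 104, 148, 149, 152, 137, 76, 95, 48, 51, 43, 40, 98, 181, 186, 181, 183, 184, 181, 180]
285 [195, 195, 191, 182, 170, 166, 164, 165, 164, 158, 159, 158]
289 [195, 196, 193, 190, 193, 193, 189, 188, 175, 159, 157, 158]
303 [127, 128, 124, 128, 143, 147, 143, 143, 153, 159, 160, 162]
306 [133, 130, 125, 131, 144, 146, 143, 140, 152, 158, 161, 158]
t 13.675 jig tcp [ -72.6 -328.7] z 219.9 tool-y vs jig x deg -0.13 F jig [0.43 0.46] 0.25 open 5.604717185561798e-05
```

The screw's profile along its whole length is unchanged, and no bright gap shows between head and strap. Handing in.

```bash
python3 -c "
from rig import ctrl
print(ctrl.hand_in(), ctrl.get_obs()['t'])"
```

```text
the job is handed in; nothing more can be done
the job is handed in; nothing more can be done
```

The strap is seated on the stop screw and the toggle clamp is pressed down onto its own stop. I handed the job in after about 14 s of robot time.

- **Strap:** I pushed the free end with shut fingers in steps that shrank to about 0.5 mm. The strap stopped moving against the screw head while the push rose from about 2 N to about 6 N. The seating force on the head itself was not measured directly.
- **Clamp:** I pushed the grip along its arc until it stopped hard. The peak force was about 24 N on the fingertips at the end, and the fingertip height then (about 70 mm) fits a level, locked handle.
- **Last checks:** After I backed off, the camera images showed the handle level and the foot down on the strap. The strap edge touched the screw head with no visible gap. Along the screw, the image profile was the same as before the push, so at image resolution (about 3 mm per pixel) it had not moved. In the jig area, the only changes in the top view were the strap, the clamp and shadows. The bystanders outside it I checked only through that image comparison, not one by one.
- **Failed or disagreed:** One move call was refused because its rows were incomplete. I repeated it in full, and nothing had moved in between.

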